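# Pack the racing car's repair kit

### The arm

A 6-joint arm with a two-finger parallel gripper is mounted at the origin on the work surface. World frame = base frame: x ahead of the robot, y to its left, z up, the work surface at z = 0. Lengths are in m, angles in rad, forces in N, time in s.
With the tool pointing down it reaches from about 0.35 to 1 m from the base axis. Payload 7.1 kg.
Tool frame: the origin (TCP) lies between the finger pads; the fingertips stand 22 mm ahead of it and the grasp point (between the pads) lies 3 mm ahead of it; z points along the fingers, y is the line along which they close (so a half turn about z gives the same grasp; the last joint's range is limited). The gripper opens to 85 mm and grips with 20 to 120 N. Pads are 22 mm wide; open, the fingers measure 114 mm over their backs; the gripper's body (76 mm by 85 mm) begins 54 mm behind the grasp point. The pads swing forward as they close: fully open they stand 13 mm farther back than shut.
Start: joints at [1.167, 0.423, 1.63, -0, 1.089, -0.019], TCP at [0.235, 0.579, 0.253] pointing down, gripper open.
Joint ranges: [-3, 3], [-0.9, 2.11], [0.09, 2.58], [-1.31, 4.45], [0.11, 2.69], [-2.54, 2.54]. Speed limits (rad/s): [2.39, 2.39, 3.01, 3.14, 3.14, 3.14].

### API

Orientations are given as a rotation vector (axis times angle).
In Python, from rig import manip gives the robot as it stands. The module is installed in compiled form; this text tells all that it offers. Calls block until the motion is done:
- manip.move_to(position, orientation): joint-space move of the TCP to a pose.
- manip.servo_line(position, orientation=None, rate=0.15): straight line of the TCP; orientation=None keeps the orientation; rate is the mean speed in m/s.
- manip.set_joints(angles): joint-space move.
- manip.command_gripper(opening, f_grip=None): finger opening in m; f_grip is the grip in N (None keeps the last); returns when the fingers have stopped.
- manip.hold(seconds).
- manip.solve_ik(position, orientation): joint angles nearest the present ones, or None.
- manip.camera(name): name is "scene" or "top" or "wrist"; returns a dict with "image" (420x560x3 uint8, red, green, blue), "fx", "fy", "cx", "cy" (pixels), "cam_to_world" (4x4, takes a point from camera to world coordinates); the wrist camera has in their place "mount" (4x4, takes a point from camera to tool coordinates, whose origin is the TCP and whose axes are the flange's). Camera axes: x right, y down, z forward; pixel columns grow to the right and rows downward; lengths in m; the calibration is good to about 2 mm. The wrist camera is an equidistant fisheye: a pixel r from the principal point sees the ray r / f radians off the axis. A picture is of the moment at which its call begins: read the wrist's pose just before it. There is no depth.
A pose or a line that the arm cannot do raises manip.IKError and nothing moves.
- manip.sign_off(): hands the job in; it is judged then, once.
Readings, each from a call of its own:
- manip.get_time(): time.
- manip.get_joint_positions(): joint angles.
- manip.get_joint_vel(): joint speeds.
- manip.get_tau(): joint torques, N m.
- manip.get_position(): TCP position.
- manip.get_ee_rot(): TCP orientation.
- manip.get_contact_force(): force on the tool from outside, world axes, zero at the start.
- manip.get_torque(): the same for the moment, N m.
- manip.get_width(): finger opening in m.
- manip.get_grip_force(): force on a finger pad.
Only numpy, scipy, OpenCV 4.12 (cv2) and the standard library are available. Lean on these libraries where they do the work, as an engineer would, in place of code of your own. Each camera call takes 0.05 s, during which the arm holds its last target. There are 200 camera calls.

### The job

Pack the repair kit for the tin racing car into the four coloured dishes of the wooden tray: the large bronze gear lying flat, hub up, in the red dish, the small bronze gear likewise in the blue dish, the white insulator standing upright in the yellow dish and the wooden spool standing upright in the green dish. The insulator is brittle, so set it down rather than letting it fall. The steel gear and the brown insulator do not belong to the kit: leave them standing where they are.

Things in the scene. Friction and masses are not known exactly. Their poses are not given: they have to be found in the camera images.
- gear_large: large bronze (yellow-brown) spur gear lying flat on the table, hub up: toothed disc 54 mm in diameter and 10 thick, and above it a central round hub 18 in diameter reaching up to 30 above the underside (about 160 g; five dark spots on its disc). Origin at the centre of its underside, z up along the axis. Loose.
- gear_small: small bronze (yellow-brown) spur gear lying flat on the table, hub up: toothed disc 36 mm in diameter and 10 thick, and above it a central round hub 18 in diameter reaching up to 30 above the underside (about 80 g). Origin at the centre of its underside, z up along the axis. Loose.
- insulator_white: white ribbed ceramic insulator standing upright, 46 mm high: foot 34 mm in diameter (0 to 8 up), rib 32 (16 to 21 up), waists 24, plain round head 22 in diameter from 29 up to the top. Origin at the centre of its underside, z up along the axis. Loose, about 60 g, brittle: not to be let fall.
- spool: pale wooden spool standing upright on the table, 34 mm high: two round flanges 36 in diameter, the lower from 0 to 8 and the upper from 22 to 34 up, on a core 20 in diameter. Origin at the centre of its underside, z up along the axis. Loose, about 30 g.
- gear_steel: look-alike: grey steel spur gear lying flat on the table, hub up: toothed disc 54 mm in diameter and 10 thick, and above it a central round hub 18 in diameter reaching up to 30 above the underside (about 150 g; same shape as the large bronze gear). Origin at the centre of its underside, z up along the axis. Loose. Not part of the kit.
- insulator_brown: look-alike: dark brown ribbed ceramic insulator standing upright, 46 mm high: foot 34 mm in diameter (0 to 8 up), rib 32 (16 to 21 up), waists 24, plain round head 22 in diameter from 29 up to the top. Origin at the centre of its underside, z up along the axis. Loose, about 60 g, same shape as the white one. Not part of the kit.
- dish_red: red enamelled round dish (mm): outside diameter 82, inside 76, 14 high. Origin at the centre of its underside, z up; inner floor 4 and rim 14 above the origin. Fixed. One of four dishes in a square on a wooden tray (204 square, rim 14 high, fixed; place and yaw vary); neighbouring dish centres are 92 apart; which dish is at which corner varies.
- dish_blue: blue enamelled round dish (mm): outside diameter 66, inside 60, 14 high. Origin at the centre of its underside, z up; inner floor 4 and rim 14 above the origin. Fixed. One of four dishes in a square on a wooden tray (204 square, rim 14 high, fixed; place and yaw vary); neighbouring dish centres are 92 apart; which dish is at which corner varies.
- dish_yellow: yellow enamelled round dish (mm): outside diameter 66, inside 60, 14 high. Origin at the centre of its underside, z up; inner floor 4 and rim 14 above the origin. Fixed. One of four dishes in a square on a wooden tray (204 square, rim 14 high, fixed; place and yaw vary); neighbouring dish centres are 92 apart; which dish is at which corner varies.
- dish_green: green enamelled round dish (mm): outside diameter 66, inside 60, 14 high. Origin at the centre of its underside, z up; inner floor 4 and rim 14 above the origin. Fixed. One of four dishes in a square on a wooden tray (204 square, rim 14 high, fixed; place and yaw vary); neighbouring dish centres are 92 apart; which dish is at which corner varies.

How it is judged:
At the end, for the whole second after the job is handed in: Each of the four parts rests on the floor of its own dish (within 16 mm of its centre, origin under 9 mm above the dish's), hub or head up within 0.15 rad, still (under 0.02 m/s); the steel gear and brown insulator are upright, still and within 30 mm of where they started (horizontal distance between gear_large and dish_red below 0.016 m and z of gear_large in the frame of dish_red between 0 and 0.009 m and angle between each of gear_large, gear_small, insulator_white, spool, gear_steel, insulator_brown's own z axis and vertical below 0.15 rad and linear speed of each of gear_large, gear_small, insulator_white, spool, gear_steel, insulator_brown below 0.02 m/s and horizontal distance between gear_small and dish_blue below 0.016 m and z of gear_small in the frame of dish_blue between 0 and 0.009 m and horizontal distance between insulator_white and dish_yellow below 0.016 m and z of insulator_white in the frame of dish_yellow between 0 and 0.009 m and horizontal distance between spool and dish_green below 0.016 m and z of spool in the frame of dish_green between 0 and 0.009 m and distance of each of gear_steel, insulator_brown from where it was at the start of the episode below 0.03 m); the robot touches nothing.
It fails at once if the steel gear is moved more than 30 mm (distance of gear_steel from where it was at the start of the episode above 0.03 m).
It fails at once if the brown insulator is moved more than 30 mm (distance of insulator_brown from where it was at the start of the episode above 0.03 m).
It fails at once if the white insulator is let fall: touched by nothing while its underside is more than 50 mm above the table (height (world z) of insulator_white above 0.05 m and contact force between insulator_white and anything else below 0.001 N).
It also fails if it takes over 90 s, if anything falls off the work surface, if the arm or the gripper's body presses on something with over 40 N, if the wrist force passes 120 N, or if a joint passes its speed limit or range.

## Working session

There is one attempt and no reset: what is moved stays moved. The work goes in short steps, each a Python script; the robot and the scene stay as the last script left them, time stands still between calls to the robot, and variables do not carry over. Pictures are saved under pics/ and viewed, at most 14 in all, crops included, and the job is handed in when it is done.

```bash
mkdir -p pics; python3 - <<'E'
from rig import manip
import cv2,numpy as np
for n in("scene","top"):
    c=manip.camera(n); cv2.imwrite(f"pics/{n}0.png",c["image"][:,:,::-1]); print(n,c["fx"],c["fy"],c["cx"],c["cy"]);print(np.round(c["cam_to_world"],4))
c=manip.camera("wrist");print(c["mount"],c["fx"]);print(manip.get_ee_rot(),manip.get_time())
E
```

```text
scene 413.13016561796906 413.13016561796906 274.22291283845027 207.00262786335483
[[-0.7616  0.3668 -0.5343  1.0122]
 [ 0.6479  0.4144 -0.6391  0.5994]
 [-0.0131 -0.8329 -0.5532  0.5556]
 [ 0.      0.      0.      1.    ]]
top 426.05871944703654 426.05871944703654 287.18314988219475 209.53276475648917
[[ 0.0071 -0.9944  0.1057  0.4541]
 [-0.9995 -0.0103 -0.03    0.0444]
 [ 0.031  -0.1054 -0.9939  0.8165]
 [ 0.      0.      0.      1.    ]]
[[ 6.84424544e-04 -9.45922790e-01 -3.24391133e-01  8.26339610e-02]
 [ 9.99999122e-01  1.01540749e-03 -8.51050216e-04  1.17884136e-04]
 [ 1.13441698e-03 -3.24390266e-01  9.45922655e-01 -1.20387837e-01]
 [ 0.00000000e+00  0.00000000e+00  0.00000000e+00  1.00000000e+00]] 325.19226210127806
[-6.00664571e-01 -3.08336611e+00  1.86381348e-03] 0.15
```

View pics/top0.png

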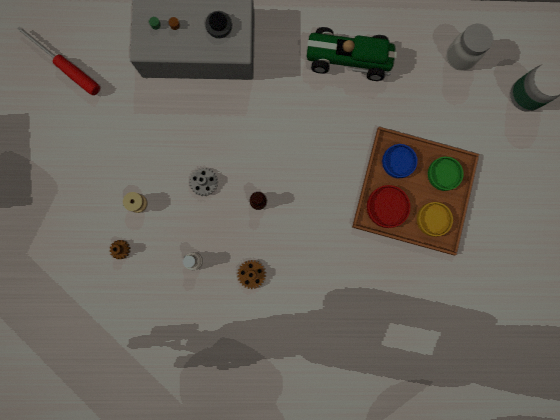

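View pics/scene0.png

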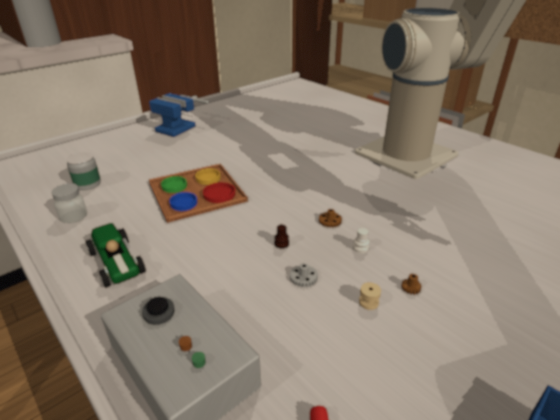

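The top view shows the spool at (135,202), small gear (120,249), white insulator (193,261), large gear (251,274), steel gear (203,182) and brown insulator (258,201). The tray is at about (418,190), with dishes blue (400,161), green (446,173), red (389,206) and yellow (435,219). The scene view shows the same layout.

```bash
cat > meas.py <<'E'
import cv2,numpy as np
def ray(c,u,v):
    T=np.array(c["cam_to_world"]); d=T[:3,:3]@np.array([(u-c["cx"])/c["fx"],(v-c["cy"])/c["fy"],1]); return T[:3,3],d/np.linalg.norm(d)
def onplane(c,u,v,z):
    o,d=ray(c,u,v); return o+d*(z-o[2])/d[2]
def tri(r1,r2):
    (a,d),(b,e)=r1,r2; s=np.linalg.lstsq(np.c_[d,-e],b-a,rcond=None)[0]; p,q=a+s[0]*d,b+s[1]*e
    return (p+q)/2,np.linalg.norm(p-q)
def blob(img,u,v,w=24,thr=22):
    """pixels differing in Lab from the window-border median; the connected blob nearest the centre"""
    x,y=int(u)-w,int(v)-w
    L=cv2.cvtColor(img[y:y+2*w+1,x:x+2*w+1],cv2.COLOR_RGB2LAB).astype(float)
    b=np.concatenate([L[0],L[-1],L[:,0],L[:,-1]]); D=np.linalg.norm((L-np.median(b,0))*[.6,2,2],axis=2)
    m=cv2.morphologyEx((D>thr).astype(np.uint8),cv2.MORPH_CLOSE,np.ones((5,5)))
    n,lab,st,ce=cv2.connectedComponentsWithStats(m)
    i=1+np.argmin([np.hypot(*(c-w))-s[4]**.5 for c,s in zip(ce[1:],st[1:])])
    M=np.zeros(img.shape[:2],np.uint8); M[y:y+2*w+1,x:x+2*w+1]=lab==i
    return M,ce[i]+[x,y],st[i][4]
E
python3 - <<'E'
from meas import *; from rig import manip
t,s=manip.camera("top"),manip.camera("scene")
P=dict(gear_large=((251,274),(330,218),.008),gear_small=((120,249),(412,285),.012),insulator_white=((193,261),(361,241),.025),spool=((135,202),(370,296),.019),gear_steel=((203,182),(304,274),.008),insulator_brown=((258,201),(282,237),.025))
vis=[t["image"].copy(),s["image"].copy()]
for k,(a,b,z) in P.items():
    A,B=blob(t["image"],*a),blob(s["image"],*b,w=20)
    for V,X in zip(vis,(A,B)): cv2.drawContours(V,cv2.findContours(X[0],0,1)[0],-1,(0,255,0),1)
    p,g=tri(ray(t,*A[1]),ray(s,*B[1]))
    print(k,A[1:],B[1:],"tri",p.round(4),"gap",g.round(4),"top@z",onplane(t,*A[1],z).round(4),"scene@z",onplane(s,*B[1],z).round(4))
h=cv2.cvtColor(t["image"],cv2.COLOR_RGB2HSV); H,S=h[...,0].astype(int),h[...,1]
for k,h0,uv in(("red",0,(389,206)),("blue",115,(400,161)),("yellow",25,(435,219)),("green",65,(446,173))):
    m=((np.abs((H-h0+90)%180-90)<(8 if k in("yellow","red") else 18))&(S>140)).astype(np.uint8)
    y,x=np.mgrid[:420,:560]; m[np.hypot(x-uv[0],y-uv[1])>28]=0
    m=cv2.morphologyEx(m,cv2.MORPH_OPEN,np.ones((5,5)))
    c=max(cv2.findContours(m,0,1)[0],key=cv2.contourArea); e=cv2.fitEllipse(cv2.convexHull(c)); cv2.ellipse(vis[0],e,(255,0,255),1)
    p=onplane(t,*e[0],.012); print(k,np.round(e[0],1),np.round(e[1],1),p.round(4),"dia mm",(np.mean(e[1])/t["fx"]*np.linalg.norm(p-np.array(t["cam_to_world"])[:3,3])*1000).round(1))
cv2.imwrite("pics/m1.png",np.vstack([cv2.resize(vis[0][130:300,90:490],(800,340)),cv2.resize(vis[1][160:320,140:440],None,fx=1.6,fy=1.6)[:,:480].copy() if 0 else cv2.resize(vis[1][190:310,260:440],(800,260))])[:,:,::-1])
E
```

```text
gear_large (array([251.68542569, 273.83982684]), np.int32(693)) (array([329.13858696, 218.74728261]), np.int32(368)) tri [0.4183 0.0855 0.006 ] gap 0.0006 top@z [0.4181 0.0856 0.008 ] scene@z [0.4207 0.0872 0.008 ]
gear_small (array([120.06470588, 249.15588235]), np.int32(340)) (array([409.46347607, 284.37279597]), np.int32(397)) tri [0.4627 0.3314 0.0076] gap 0.0011 top@z [0.4623 0.3303 0.012 ] scene@z [0.4676 0.3332 0.012 ]
insulator_white (array([197.66666667, 260.12698413]), np.int32(126)) (array([350.35384615, 242.09230769]), np.int32(130)) tri [0.4473 0.1818 0.0107] gap 0.0126 top@z [0.4432 0.184  0.025 ] scene@z [0.4672 0.189  0.025 ]
spool (array([135.1182266 , 202.00246305]), np.int32(406)) (array([366.49751244, 295.5655058 ]), np.int32(603)) tri [0.5517 0.3033 0.0168] gap 0.0041 top@z [0.5501 0.3042 0.019 ] scene@z [0.5552 0.3032 0.019 ]
gear_steel (array([205.14814815, 182.4619883 ]), np.int32(513)) (array([301.02376238, 275.66336634]), np.int32(505)) tri [0.5926 0.1773 0.0009] gap 0.0027 top@z [0.5904 0.1771 0.008 ] scene@z [0.5989 0.1817 0.008 ]
insulator_brown (array([258.14285714, 200.45357143]), np.int32(280)) (array([279.07556675, 237.35264484]), np.int32(397)) tri [0.5576 0.0736 0.0162] gap 0.0046 top@z [0.5547 0.0749 0.025 ] scene@z [0.5665 0.0805 0.025 ]
red [388.2 206.1] [42.9 44. ] [ 0.5482 -0.1736  0.012 ] dia mm 85.5
blue [399.4 160.7] [33.5 34.5] [ 0.6371 -0.1971  0.012 ] dia mm 68.5
yellow [434.4 218.9] [34.6 36. ] [ 0.5245 -0.2622  0.012 ] dia mm 71.6
green [445.1 173.2] [33.3 35.2] [ 0.6136 -0.2859  0.012 ] dia mm 71.1
```

View pics/m1.png

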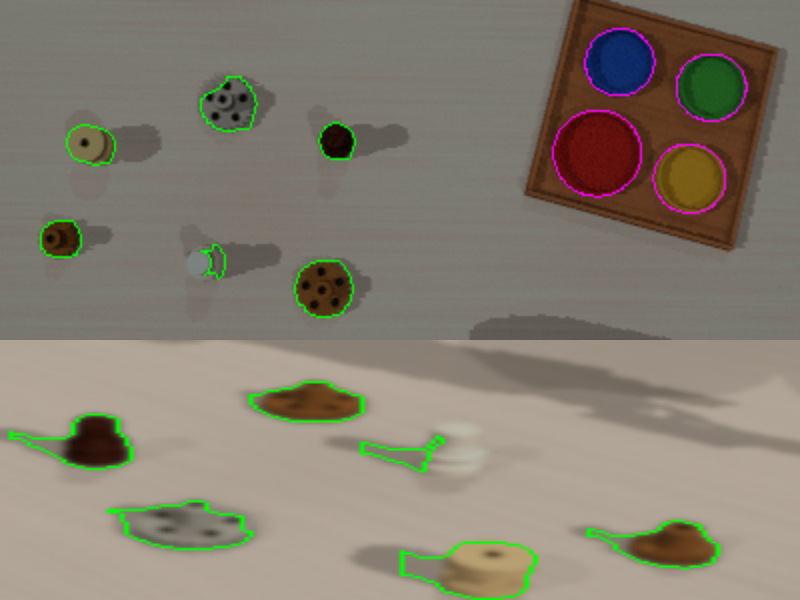

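The contours fit except on the white insulator, where the blob took the shadow. Its head is at about (189,261). The dish spacing comes out at 92 mm, as it must. Next I cross-check with the hub and head tops, then pack the first gear.

```bash
cat > act.py <<'E'
from rig import manip
import numpy as np
from scipy.spatial.transform import Rotation as Rn
ORI=Rn.from_matrix(np.array([[0,1,0],[1,0,0],[0,0,-1.]])).as_rotvec()
UP=.17
def pick(x,y,tip,pre=.055,f=40):
    manip.command_gripper(pre)
    manip.move_to([x,y,UP],ORI); manip.servo_line([x,y,tip+.022],rate=.12)
    manip.command_gripper(0,f); w=manip.get_width()
    manip.servo_line([x,y,UP],rate=.15)
    print("grip width",w,"after lift",manip.get_width(),"F",manip.get_grip_force(),"t",manip.get_time())
def place(x,y,tip,rel=.045):
    """tip: fingertip height above the part's underside; lowers until contact"""
    z0=tip+.022
    manip.move_to([x,y,UP],ORI); manip.servo_line([x,y,z0+.022],rate=.12); manip.hold(.2)
    b=manip.get_contact_force()[2]; z=z0+.022
    while z>z0+.001:
        z-=.001; manip.servo_line([x,y,z],rate=.03)
        if manip.get_contact_force()[2]-b>2.5: break
    print("set down, underside z",z-z0,"dF",manip.get_contact_force()[2]-b,"TCP",np.round(manip.get_position(),4))
    manip.command_gripper(rel); manip.servo_line([x,y,UP],rate=.15); print("t",manip.get_time())
E
python3 - <<'E'
from meas import *; from act import *
t=manip.camera("top")
for k,u,v,z in(("large",251.5,275,.03),("small",118,249,.03),("white",189,261.5,.046),("spool",132.5,201.5,.034)): print(k,onplane(t,u,v,z).round(4))
g=cv2.cvtColor(t["image"],cv2.COLOR_RGB2LAB)[245:280,175:215].astype(int); print("L med",np.median(g[...,0]),"max",g[...,0].max())
m=(g[...,0]>np.median(g[...,0])+10).astype(np.uint8);n,l,st,ce=cv2.connectedComponentsWithStats(m);i=1+st[1:,4].argmax();print("white",ce[i]+[175,245],st[i],onplane(t,*(ce[i]+[175,245]),.046).round(4))
pick(.418,.0855,.012); place(.548,-.174,.012)
c=manip.camera("top");cv2.imwrite("pics/t2.png",c["image"][:,:,::-1])
E
```

```text
large [0.417  0.0848 0.03  ]
small [0.4624 0.3276 0.03  ]
white [0.441  0.1956 0.046 ]
spool [0.5491 0.3041 0.034 ]
L med 125.0 max 139
white [188.175  261.0875] [ 8 11 11 11 80] [0.4417 0.1971 0.046 ]
grip width 0.016359718406429788 after lift 0.016305161505664436 F 39.033517241477966 t 5.4083
set down, underside z 0.008999999999999987 dF 7.047414375559774 TCP [ 0.5481 -0.174   0.0436]
t 12.4667
```

View pics/t2.png

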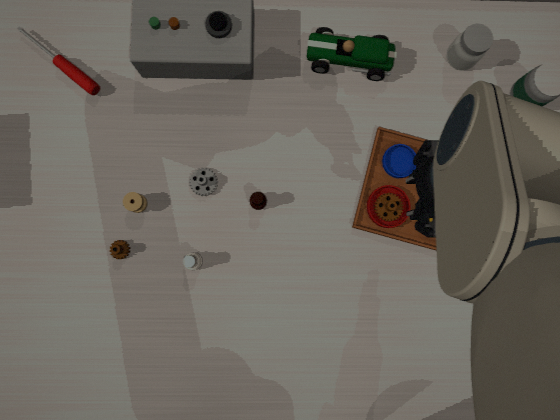

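The large gear sits centred in the red dish (388,206) and the other parts have not moved. On to the small gear, then the white insulator.

```bash
python3 - <<'E'
from meas import *; from act import *
pick(.4624,.329,.012); assert manip.get_width()>.013
place(.637,-.197,.012)
pick(.4415,.1965,.030); assert manip.get_width()>.018
c=manip.camera("scene");cv2.imwrite("pics/s3.png",c["image"][:,:,::-1])
E
```

```text
grip width 0.01619527625210125 after lift 0.016347920684447497 F 39.00722622871399 t 17.4
set down, underside z 0.008999999999999987 dF 5.549984011436971 TCP [ 0.6371 -0.197   0.0437]
t 25.3417
grip width 0.01926880657402919 after lift 0.019890684318913936 F 39.06771004199982 t 29.6917
```

View pics/s3.png

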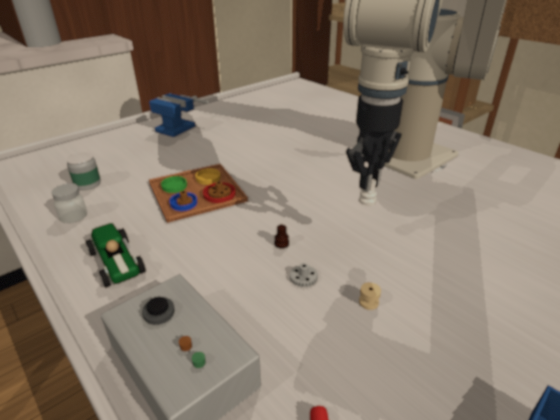

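The insulator hangs upright in the gripper at (369,190), and the small gear sits in the blue dish at (183,200). Now place the insulator, then the spool.

```bash
python3 - <<'E'
from meas import *; from act import *
place(.5245,-.262,.030)
pick(.5498,.304,.016,pre=.065); assert manip.get_width()>.03
place(.6135,-.286,.016,rel=.06)
manip.move_to([.45,.2,.3],ORI)
c,s=manip.camera("top"),manip.camera("scene")
cv2.imwrite("pics/f.png",np.hstack([cv2.resize(c["image"][110:270,330:490],(480,480)),cv2.resize(s["image"][150:230,140:260],(320,213))[:0] if 0 else np.vstack([cv2.resize(s["image"][150:310,140:340],(320,256)),cv2.resize(c["image"][150:262,180:320],(320,224))])])[:,:,::-1])
print(manip.get_time())
E
```

```text
set down, underside z 0.008999999999999987 dF 4.4675473637556316 TCP [ 0.5247 -0.2622  0.0616]
t 37.0833
grip width 0.03462557664029942 after lift 0.03411800932267098 F 39.796661138534546 t 42.125
set down, underside z 0.008999999999999987 dF 6.626481056176332 TCP [ 0.6136 -0.2861  0.048 ]
t 50.1
52.1167
```

View pics/f.png

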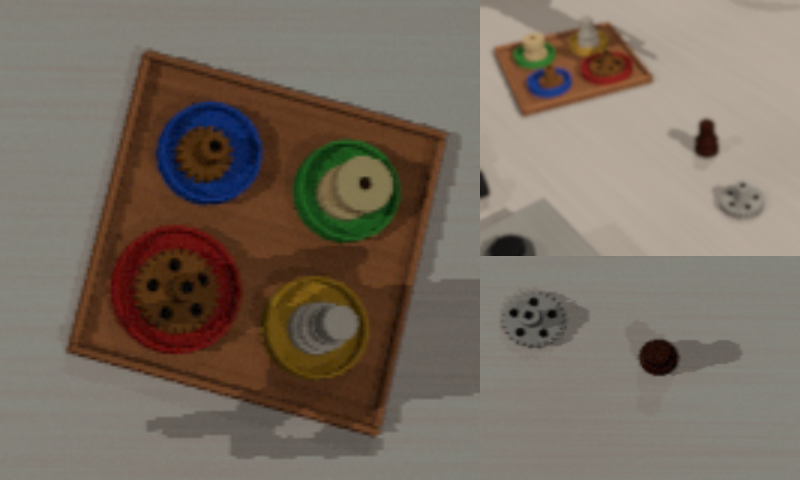

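The crop shows all four parts upright near their dish centres (blue 205,153; red 176,290; green 345,195; yellow 312,328). The steel gear and brown insulator are undisturbed. Handing in.

```bash
python3 -c "
from rig import manip
print(manip.sign_off())"
```

```text
the job is handed in; nothing more can be done
None
```

The kit is packed and handed in at about 52 s of the 90 s allowed: the last pictures show all four parts upright in their own dishes and the steel gear and brown insulator where they started, but the hand-in returned no verdict.

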